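# Index the dividing head to its fifth station by feel

## Task

Set the indexing head on the bench so that its clamped gear stands at the fifth station: turn the dial by its bar handle anticlockwise (seen from above) all the way back to its stop, then clockwise by exactly five clicks, counting them by feel since the stations are unevenly spaced, and let go. Do not run on past the fifth click at any time, and leave the other things on the bench where they are.

Things in the scene. Friction and masses are not known exactly. Their poses are not given: they have to be found in the camera images.
- index_head: Grey indexing head, fixed to the bench: base plate 130 x 130 x 16 mm under a round steel dial, 108 mm across, top face 43 mm above the bench. Origin: centre of the base's underside, on the dial's vertical turning axis. A 50 mm high aluminium pointer post stands at its -x edge, the detent housing at its +x edge. Place and yaw vary.
- dial_grip (a point): Centre of the black bar handle on the dial, on the turning axis, 81 mm above the bench. The bar is 56 mm long (x axis of this point, which turns with the dial), 14 mm thick (y axis), 26 mm high (68 to 94 mm above the bench), on a 26 mm round stem; flat sides, gripped across its thickness from above, either way round. A white line on top marks its +x end.
- gear_mid (a point): Middle of the orange printed gear, 40 mm across, clamped on the dial beside the handle's stem, 33 mm from the axis on the bar's +y side; it turns with the dial. The black nut on it ends 58 mm above the bench.
- detent (a point): The sprung detent, inside the head. At each station the dial falls into it: one click. Leaving a station the dial resists (0.2 to 0.3 N m), less and less up to a crest half-way, then pulls itself on, more and more, into the next, where the pull flips sharply to resistance. Let go, it drops into the nearest station. At the stop the resistance only rises (over 0.4 N m).
- dial (a joint): Dial angle in rad, growing clockwise seen from above. 0: station 0, at the hard stop (0.04 rad beyond it). Stations 1, 2, 3 ... follow clockwise, unmarked and UNEVENLY spaced, 0.4 to 0.55 rad apart: the angle alone does not tell the count, so feel or watch the clicks. Starts at station 1, 2 or 3; there are stations beyond the fifth.
- bottle_mid (a point): White plastic bottle with red cap, 58 mm across, 171 mm high, standing; point at mid height. A bystander.
- screwdriver_mid (a point): Orange-handled screwdriver lying flat, 178 mm long (its y axis), 24 mm thick; point at its middle. A bystander.
- glue_stick_mid (a point): White glue stick standing, 30 mm across, 98 mm high; point at mid height. A bystander.

How it is judged:
By the outcome, as a careful person would: the job done as asked, in the order asked, and still so for the second after the job is handed in, with the robot touching nothing.
It also fails if it takes over 72 s, if anything falls off the work surface, if the arm or the gripper's body presses on something with over 40 N, if the wrist force passes 120 N, or if a joint passes its speed limit or range.

## Robot

A 7-joint arm with a two-finger parallel gripper is mounted at the origin on the work surface; the furniture and walls round the work are solid. World frame = base frame: x ahead of the robot, y to its left, z up, the work surface at z = 0. Lengths are in m, angles in degrees, forces in N, time in s.
With the tool pointing down it reaches from about 0.425 to 0.95 m from the base axis. Payload 16.7 kg.
Tool frame: the origin (TCP) lies on the centre line of the jaws, within the pads' length; the fingertips stand arm.tcp_to_tips ahead of it and the grasp point (between the pads) lies 6 mm ahead of it (arm.tcp_to_tips is the distance from the TCP to the fingertips, in m); z points along the fingers, y is the line along which they close (so a half turn about z gives the same grasp; the last joint's range is limited). The gripper opens to 94 mm and grips with 3 to 60 N. Pads are 16 mm wide; open, the fingers measure 119 mm over their backs; the gripper's body (75 mm by 177 mm) begins 78 mm behind the grasp point.
Start: joints at [67.867, 24.414, 4.234, 92.017, -1.954, 63.644, -3.845], TCP at [0.158, -0.656, 0.23] pointing down, gripper open.
Joint ranges: [-163.25, 163.25], [-28.42, 122.38], [-70.27, 78.77], [12.13, 141.07], [-58.53, 238.53], [9.26, 117.41], [-156.51, 156.51]. Speed limits (degrees/s): [108.29, 108.29, 136.94, 136.94, 172.46, 172.46, 172.46].

## Interface

Orientations are given as a 3x3 rotation matrix whose columns are the frame's x, y, z axes.
In Python, from cell import readout, eyes, job, look_for, arm gives the robot as it stands. The module is installed in compiled form; this text tells all that it offers.
- The arm moves only by the tool arm_command, never from a script. Its argument "motion" is text: rows parted by semicolons, each of 5 numbers parted by spaces: the opening, from 0 (shut) to 1 (fully open), then the shift along the tool's x, y, z in cm, then the turn about the tool's z in rad. In form: claw x y z spin; .... A call has 1 to 20 rows; each row shifts and turns the commanded pose from where the row before left it, along the tool's axes as they then stand; what a row does not reach is not made up. A row lasts 1/12 s, in which the tool goes at most 41.7 mm and 7.16 degrees, less where a joint would pass 70% of its speed; a pose out of reach is approached as far as the arm can. A call with a gripper value outside its range is refused whole. The fingers move at their own pace and stop on an object; the grip force is fixed at half the most. Time passes only in rows, so rows that do not move let the fingers close. It gives the time, the measured TCP pose, the force, the opening and the grip force at its end, in the units of the state.
- readout.sense(): the state, without advancing time (a new reading comes with each control period).
- eyes.camera(name): name is "side" or "top" or "wrist"; returns a dict with "frame" (420x560x3 uint8, blue, green, red), "fov_y" (degrees; the focal length in pixels is half the picture's height over the tangent of half this angle, whatever the lens; pixels are square), "cx", "cy" (the principal point, pixels), "cam_to_world" (4x4, takes a point from camera to world coordinates); the wrist camera has in their place "mount" (4x4, takes a point from camera to tool coordinates, whose origin is the TCP and whose axes are the flange's). Camera axes: x right, y down, z forward; pixel columns grow to the right and rows downward; lengths in m; the calibration is good to about 2 mm. A picture is of the moment at which its call begins: read the wrist's pose just before it. There is no depth.
- job.hand_in(): hands the job in; it is judged then, once.
Trained networks look in the newest picture that a camera, given by its name, has taken for a name from the list of things; names that differ only in an ending like _2 or _b are one class to them, and where a whole thing is asked for, a point or a joint stands for the part that bears it (a point fixed in the world has none). Each returns a list of dicts, best first, with "confidence" (0 to 1); they miss things now and then, are a little off and sometimes report something else, mostly with a low value. They report only what shows in the picture. A call takes as long as a camera call.
- look_for(camera, thing): "bbox" ([left, top, right, bottom] in pixels, round what is visible of it).
The state is a dict: "time_s": time; "qpos": joint angles; "qd": joint speeds; "effort": joint torques, N m; "ee_pos": TCP position; "orientation": TCP orientation; "wrist_force": force on the tool from outside, world axes, zero at the start; "ft_torque": the same for the moment, N m; "width": finger opening in m; "grip_force": force on a finger pad.
Only numpy, scipy, OpenCV 4.12 (cv2) and the standard library are available. Lean on these libraries where they do the work, as an engineer would, in place of code of your own. Each camera call takes 0.05 s, during which the arm holds its last target. There are 200 camera calls.

## Working session

There is one attempt and no reset: what is moved stays moved. The work goes in short steps, Python scripts to look and compute and a tool call to move; the robot and the scene stay as the last step left them, time stands still between calls to the robot, and variables do not carry over. Pictures are saved under pics/ and viewed, at most 10 in all, crops included, and the job is handed in when it is done.

Besides the shell and the picture viewer there is one more tool, called after "Request:" by a JSON object that holds its "method" and its "body", one argument or row to a line. arm_command: Moves the arm, as the interface text tells. Its arguments: {"type":"object","properties":{"motion":{"type":"string"}},"required":["motion"]}

```bash
mkdir -p pics; cat > h.py <<'E'
import numpy as np, cv2
from cell import readout, eyes, job, look_for, arm
def ray(c,u,v,z):
    f=c["frame"].shape[0]/2/np.tan(np.radians(c["fov_y"])/2)
    M=np.array(c["cam_to_world"]) if "cam_to_world" in c else c["M"]
    d=M[:3,:3]@np.array([(u-c["cx"])/f,(v-c["cy"])/f,1]); o=M[:3,3]
    return o+d*(z-o[2])/d[2]
def wrist():
    s=readout.sense(); c=eyes.camera("wrist")
    T=np.eye(4);T[:3,:3]=np.array(s["orientation"]);T[:3,3]=s["ee_pos"]
    c["M"]=T@np.array(c["mount"]); return c
E
python3 - <<'E'
from h import *
np.set_printoptions(precision=3,suppress=True)
s=readout.sense(); print(s, arm.tcp_to_tips)
ims=[]
for n in ("top","side"):
    c=eyes.camera(n); ims.append(c["frame"]); print(n,np.array(c["cam_to_world"])[:3,3])
    for t,z in (("index_head",.04),("dial_grip",.094),("gear_mid",.055),("bottle_mid",.17),("screwdriver_mid",.012),("glue_stick_mid",.098)):
        for r in look_for(n,t)[:2]:
            b=r["bbox"]; print(n,t,round(r["confidence"],2),np.round(b),ray(c,(b[0]+b[2])/2,(b[1]+b[3])/2,z))
    cv2.imwrite(f"pics/{n}0.png",c["frame"])
E
```

```text
{'time_s': 0.0, 'qpos': array([67.867, 24.451,  4.232, 92.053, -1.953, 63.647, -3.844]), 'qd': array([ 0.029,  0.068,  0.06 , -0.018, -0.011, -0.078,  0.039]), 'effort': array([  0.   , -93.578,   3.666, -45.417,  -0.049,   0.02 ,   0.   ]), 'ee_pos': array([ 0.158, -0.656,  0.23 ]), 'orientation': array([[ 0.972,  0.235, -0.   ],
       [ 0.235, -0.972,  0.001],
       [-0.   , -0.001, -1.   ]]), 'wrist_force': array([ 0.716, -0.508,  0.12 ]), 'ft_torque': array([-0.03 ,  0.008, -0.009]), 'grip_force': 0.0, 'width': 0.09409105080817891} 0.025
top [ 0.388 -0.142  0.925]
top dial_grip 0.74 [332. 178. 347. 248.] [ 0.466 -0.262  0.094]
top dial_grip 0.56 [212. 182. 258. 227.] [ 0.484 -0.032  0.094]
top gear_mid 0.59 [210. 182. 260. 227.] [ 0.489 -0.026  0.055]
top bottle_mid 0.57 [358. 156. 391. 191.] [ 0.539 -0.323  0.17 ]
top bottle_mid 0.57 [213. 183. 258. 225.] [ 0.477 -0.043  0.17 ]
top screwdriver_mid 0.75 [331. 176. 348. 248.] [ 0.477 -0.274  0.012]
top glue_stick_mid 0.73 [208. 175. 269. 239.] [ 0.479 -0.041  0.098]
top glue_stick_mid 0.56 [321. 245. 338. 261.] [ 0.379 -0.238  0.098]
side [ 0.509 -1.116  0.724]
side index_head 0.65 [262. 172. 325. 224.] [ 0.49  -0.046  0.04 ]
side dial_grip 0.62 [270. 173. 316. 210.] [ 0.49  -0.103  0.094]
side gear_mid 0.96 [273. 170. 317. 210.] [ 0.493 -0.033  0.055]
side bottle_mid 0.89 [313. 227. 349. 312.] [ 0.556 -0.457  0.17 ]
side bottle_mid 0.69 [273. 172. 315. 207.] [ 0.494 -0.217  0.17 ]
side screwdriver_mid 0.66 [245. 266. 312. 280.] [ 0.464 -0.282  0.012]
side glue_stick_mid 0.7 [228. 224. 246. 271.] [ 0.388 -0.31   0.098]
```

View pics/top0.png

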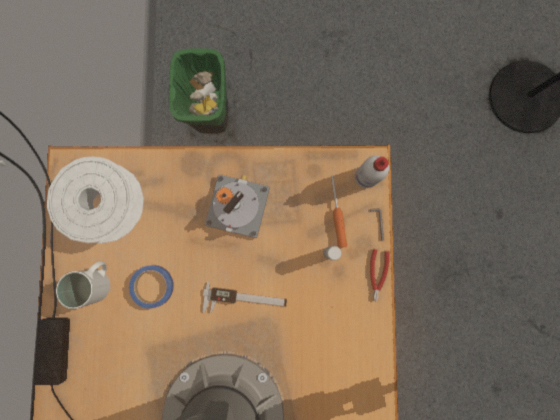

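View pics/side0.png

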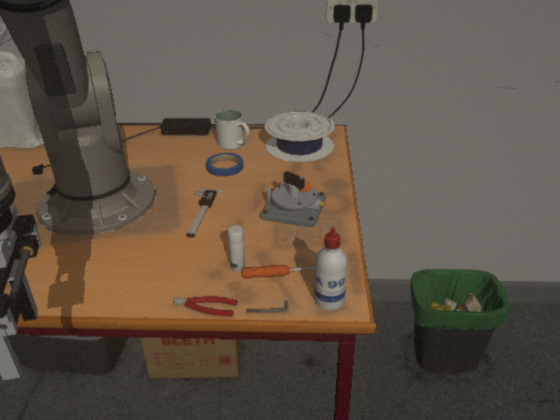

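The top view shows the head at about (238,206), with the black bar at about (233,203) and the gear at (224,195). The bottle is at (375,172), the screwdriver at (339,215) and the glue stick at (333,254). In the side view the head is at (293,203).

```bash
python3 - <<'E'
from h import *
np.set_printoptions(precision=3,suppress=True)
c=eyes.camera("top"); 
# rectified views in world coords at bar top height: 1px=0.5mm
M=np.array(c["cam_to_world"])
src=np.float32([[190,160],[290,160],[290,260],[190,260]])
w=np.array([ray(c,u,v,.094)[:2] for u,v in src])
x0,y0=.56,.05; k=2500
dst=np.float32([[(y0-p[1])*k,(x0-p[0])*k] for p in w])
H=cv2.getPerspectiveTransform(src,dst)
im=cv2.warpPerspective(c["frame"],H,(500,500),flags=cv2.INTER_CUBIC)
cv2.imwrite("pics/rect.png",im)
g=im.max(2); m=(g<70).astype(np.uint8)
for q in cv2.findContours(m,0,2)[0]:
    if cv2.contourArea(q)>800:
        (a,b),sz,an=cv2.minAreaRect(q); print(x0-b/k,y0-a/k,np.array(sz)/k,an)
E
```

```text
(no output)
```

View pics/rect.png

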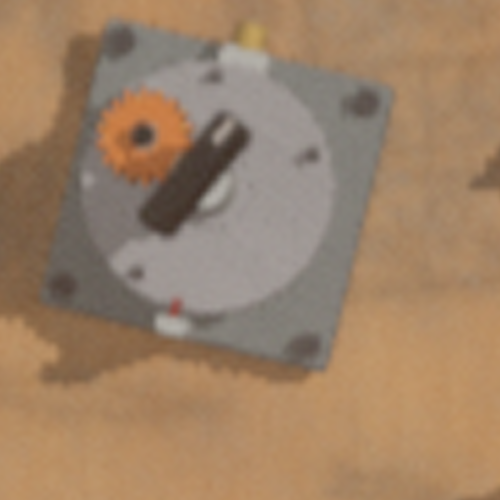

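The rectified crop shows the bar centred at about (195,173), which puts it at world (0.491, -0.028). Its white end is at (225,130), a yaw of about -40°, and the gear is on its +y side. Next I move above it.

Request:
{"method": "arm_command", "body": {
  "motion": "1 2.08 -2 0 0;1 2.08 -2 0 0;1 2.08 -2 0 0;1 2.08 -2 0 0;1 2.08 -2 0 0;1 2.08 -2 0 0;1 2.08 -2 0 0;1 2.08 -2 0 0;1 2.08 -2 0 0;1 2.08 -2 0 0;1 2.08 -2 0 0;1 2.08 -2 0 0;1 2.08 -2 0 0"
}}

```text
time_s: 1.83
ee_pos: [0.3608, -0.3387, 0.2307]
orientation: [[0.972, 0.234, 0.0], [0.234, -0.972, -0.0], [0.0, 0.0, -1.0]]
wrist_force: [0.3, -0.7, 0.1]
width: 0.0941
grip_force: 0.0
```

Request:
{"method": "arm_command", "body": {
  "motion": "1 1.54 -2.1 0 0;1 1.54 -2.1 0 0;1 1.54 -2.1 0 0;1 1.54 -2.1 0 0;1 1.54 -2.1 0 0;1 1.54 -2.1 0 0;1 1.54 -2.1 0 0;1 1.54 -2.1 0 0;1 1.54 -2.1 0 0;1 1.54 -2.1 0 0;1 1.54 -2.1 0 0;1 1.54 -2.1 0 0;1 1.54 -2.1 0 0;1 0 0 0 0"
}}

```text
time_s: 3.0
ee_pos: [0.4922, -0.023, 0.2308]
orientation: [[0.971, 0.239, 0.001], [0.239, -0.971, 0.002], [0.002, -0.001, -1.0]]
wrist_force: [-0.2, 0.3, 0.3]
width: 0.0937
grip_force: 0.0
```

Request:
{"method": "arm_command", "body": {
  "motion": "1 0 0 0 -0.12;1 0 0 0 -0.12;1 0 0 0 -0.12;1 0 0 0 -0.12;1 0 0 0 -0.12;1 0 0 0 -0.12;1 0 0 0 -0.12;1 0 0 0 -0.12;1 0 0 0 -0.12;1 0 0 0 -0.12;1 0 0 0 -0.12;1 0 0 0 -0.12;1 0 0 0 -0.12;1 0 0 0 -0.12;1 0 0 0 -0.12;1 0 0 0 -0.12;1 0 0 0 -0.12;1 0 0 0 -0.12;1 0 0 0 -0.046;1 0 0 0 0"
}}

```text
time_s: 4.67
ee_pos: [0.4907, -0.0281, 0.2306]
orientation: [[-0.767, 0.642, 0.0], [0.642, 0.767, -0.0], [-0.0, 0.0, -1.0]]
wrist_force: [0.5, 0.3, 0.3]
width: 0.0939
grip_force: 0.0
```

```bash
cat >> h.py <<'E'
def rect(c,x0,y0,k=2500,n=400,z=.094):
    "top-down view at height z; col=(y0-y)k,row=(x0-x)k"
    f=c["frame"].shape[0]/2/np.tan(np.radians(c["fov_y"])/2)
    K=np.array([[f,0,c["cx"]],[0,f,c["cy"]],[0,0,1]]); M=c["M"]; R=M[:3,:3].T
    P=np.column_stack([R[:,0],R[:,1],R@(np.array([0,0,z])-M[:3,3])])
    A=np.array([[0,-1/k,x0],[-1/k,0,y0],[0,0,1]])
    return cv2.warpPerspective(c["frame"],np.linalg.inv(K@P@A),(n,n),flags=cv2.INTER_CUBIC)
E
python3 - <<'E'
from h import *
np.set_printoptions(precision=3,suppress=True)
s=readout.sense(); print(s["time_s"],s["qpos"],s["ee_pos"],s["orientation"][:,1],s["ft_torque"])
c=wrist(); im=rect(c,.57,.05)
cv2.imwrite("pics/w1.png",np.hstack([cv2.resize(c["frame"],(400,400)),im]))
E
```

```text
4.6667 [ 29.933  10.23  -37.667 113.16    7.288  58.909  39.009] [ 0.491 -0.028  0.231] [0.642 0.767 0.   ] [-0.024 -0.137 -0.012]
```

View pics/w1.png

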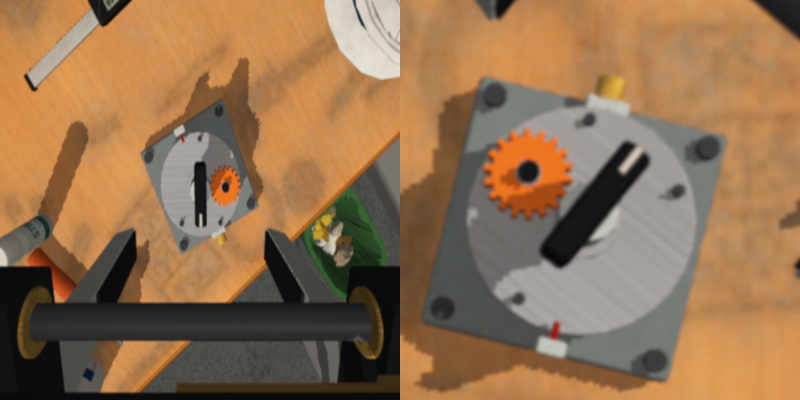

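The close view shows the bar's ends at (640,152) and (552,258), a length of 55 mm as it should be. That gives a centre of (0.488, -0.028) and a yaw of -40°. I shift slightly, descend and grip.

Request:
{"method": "arm_command", "body": {
  "motion": "1 0.19 -0.16 2 0;1 0 0 2 0;1 0 0 2 0;1 0 0 2 0;1 0 0 2 0;1 0 0 1.5 0;1 0 0 1.2 0;1 0 0 0.8 0;1 0 0 0.4 0;1 0 0 0 0;1 0 0 0 0"
}}

```text
time_s: 5.63
ee_pos: [0.4886, -0.0276, 0.092]
orientation: [[-0.765, 0.644, 0.0], [0.644, 0.765, -0.0], [-0.0, 0.0, -1.0]]
wrist_force: [-0.6, 0.5, -0.6]
width: 0.094
grip_force: 0.0
```

Request:
{"method": "arm_command", "body": {
  "motion": "0 0 0 0 0;0 0 0 0 0;0 0 0 0 0;0 0 0 0 0;0 0 0 0 0;0 0 0 0 0;0 0 0 0 0;0 0 0 0 0;0 0 0 0 0;0 0 0 0 0;0 0 0 0 0;0 0 0 0 0"
}}

```text
time_s: 6.63
ee_pos: [0.489, -0.0267, 0.0916]
orientation: [[-0.766, 0.643, 0.002], [0.643, 0.766, 0.001], [-0.0, 0.002, -1.0]]
wrist_force: [3.8, 5.0, -4.8]
width: 0.0243
grip_force: 30.0
```

```bash
cat > s.py <<'E'
from h import *
s=readout.sense(); o=s["orientation"]
print("t",round(s["time_s"],2),"yaw",round(np.arctan2(o[1,1],o[0,1]),3),"tq",np.round(s["ft_torque"],3),"F",np.round(s["wrist_force"],1),"q7",round(s["qpos"][6],1),"pos",np.round(s["ee_pos"],4),"w",round(s["width"],4),"g",round(s["grip_force"],1))
E
python3 s.py
```

```text
t 6.63 yaw 0.873 tq [ 1.155 -1.001  0.194] F [ 3.8  5.  -4.8] q7 29.5 pos [ 0.489  -0.0267  0.0916] w 0.0243 g 30.0
```

```bash
python3 - <<'E'
from h import *
c=wrist(); a=c["frame"]; b=eyes.camera("side")["frame"]
cv2.imwrite("pics/w2.png",np.hstack([cv2.resize(a,(400,300)),cv2.resize(b[140:250,220:367],(400,300),interpolation=2)]))
E
python3 s.py
```

```text
t 6.73 yaw 0.873 tq [ 1.161 -1.097  0.16 ] F [ 4.1  4.9 -3.9] q7 29.5 pos [ 0.489  -0.0267  0.0916] w 0.0243 g 30.0
```

View pics/w2.png

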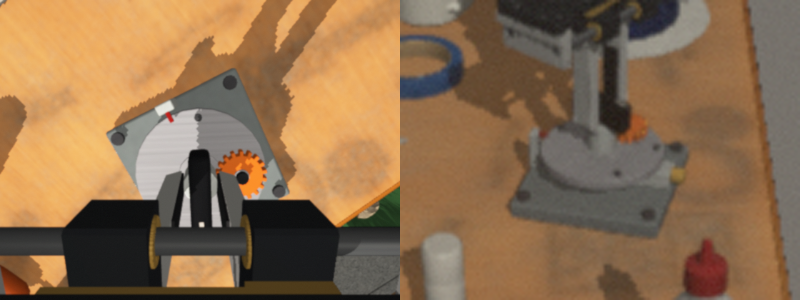

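The wrist view shows the fingers straddling the bar, but the opening is 24 mm, so they are on the wider stem. I open, rise 6 mm and re-grip on the bar.

Request:
{"method": "arm_command", "body": {
  "motion": "0.5 0 0 0 0;0.5 0 0 0 0;0.5 0 0 0 0;0.5 0 0 0 0;0.5 0 0 -0.3 0;0.5 0 0 -0.3 0;0.5 0 0 0 0;0.5 0 0 0 0"
}}

```text
time_s: 7.4
ee_pos: [0.4885, -0.0277, 0.0978]
orientation: [[-0.765, 0.643, 0.001], [0.643, 0.765, -0.0], [-0.0, 0.0, -1.0]]
wrist_force: [0.7, 0.7, 0.4]
width: 0.0474
grip_force: 0.0
```

```bash
python3 s.py
```

```text
t 7.4 yaw 0.872 tq [ 0.013 -0.114 -0.003] F [0.7 0.7 0.4] q7 29.9 pos [ 0.4885 -0.0277  0.0978] w 0.0474 g 0.0
```

Request:
{"method": "arm_command", "body": {
  "motion": "0 0 0 0 0;0 0 0 0 0;0 0 0 0 0;0 0 0 0 0;0 0 0 0 0;0 0 0 0 0;0 0 0 0 0;0 0 0 0 0;0 0 0 0 0;0 0 0 0 0;0 0 0 0 0;0 0 0 0 0"
}}

```text
time_s: 8.4
ee_pos: [0.489, -0.0267, 0.0975]
orientation: [[-0.766, 0.643, 0.001], [0.643, 0.766, 0.001], [-0.0, 0.002, -1.0]]
wrist_force: [5.7, 4.5, -6.8]
width: 0.0139
grip_force: 29.8
```

```bash
python3 s.py
```

```text
t 8.4 yaw 0.873 tq [ 1.088 -1.23   0.287] F [ 5.7  4.5 -6.8] q7 30.0 pos [ 0.489  -0.0267  0.0975] w 0.0139 g 29.8
```

Request:
{"method": "arm_command", "body": {
  "motion": "0 0 0.11 0 0;0 0 0 0 0;0 0 0 0 0"
}}

```text
time_s: 8.65
ee_pos: [0.4891, -0.0266, 0.0975]
orientation: [[-0.766, 0.643, 0.0], [0.643, 0.766, 0.0], [0.0, 0.0, -1.0]]
wrist_force: [2.2, 1.8, -1.3]
width: 0.0141
grip_force: 29.8
```

```bash
python3 s.py
```

```text
t 8.65 yaw 0.872 tq [ 0.368 -0.399  0.254] F [ 2.2  1.8 -1.3] q7 29.8 pos [ 0.4891 -0.0266  0.0975] w 0.0141 g 29.8
```

Request:
{"method": "arm_command", "body": {
  "motion": "0 0 0 0 -0.04;0 0 0 0 -0.04;0 0 0 0 0;0 0 0 0 0"
}}

```text
time_s: 8.98
ee_pos: [0.489, -0.0268, 0.0975]
orientation: [[-0.814, 0.582, 0.0], [0.582, 0.814, 0.0], [0.0, 0.0, -1.0]]
wrist_force: [0.7, 2.4, -1.4]
width: 0.0138
grip_force: 30.1
```

```bash
python3 s.py
```

```text
t 8.98 yaw 0.95 tq [ 0.429 -0.336 -0.339] F [ 0.7  2.4 -1.4] q7 33.8 pos [ 0.489  -0.0268  0.0975] w 0.0138 g 30.1
```

Request:
{"method": "arm_command", "body": {
  "motion": "0 0 0 0 -0.04;0 0 0 0 -0.04;0 0 0 0 -0.04;0 0 0 0 0;0 0 0 0 0"
}}

```text
time_s: 9.4
ee_pos: [0.489, -0.0268, 0.0975]
orientation: [[-0.877, 0.48, -0.0], [0.48, 0.877, 0.0], [0.0, 0.0, -1.0]]
wrist_force: [0.3, 1.4, 3.3]
width: 0.0133
grip_force: 30.0
```

```bash
python3 s.py
```

```text
t 9.4 yaw 1.07 tq [ 0.265 -0.065 -0.065] F [0.3 1.4 3.3] q7 39.9 pos [ 0.489  -0.0268  0.0975] w 0.0133 g 30.0
```

Request:
{"method": "arm_command", "body": {
  "motion": "0 0 0 0 -0.06;0 0 0 0 -0.06;0 0 0 0 0;0 0 0 0 0"
}}

```text
time_s: 9.73
ee_pos: [0.4889, -0.0269, 0.0975]
orientation: [[-0.928, 0.373, -0.0], [0.373, 0.928, 0.0], [0.0, -0.0, -1.0]]
wrist_force: [1.1, 0.4, -4.6]
width: 0.014
grip_force: 29.9
```

```bash
python3 s.py
```

```text
t 9.73 yaw 1.189 tq [-0.034 -0.189  0.119] F [ 1.1  0.4 -4.6] q7 46.0 pos [ 0.4889 -0.0269  0.0975] w 0.014 g 29.9
```

Request:
{"method": "arm_command", "body": {
  "motion": "0 0 0 0 -0.04;0 0 0 0 -0.04;0 0 0 0 0;0 0 0 0 0"
}}

```text
time_s: 10.07
ee_pos: [0.4889, -0.027, 0.0975]
orientation: [[-0.955, 0.298, -0.0], [0.298, 0.955, -0.0], [0.0, -0.0, -1.0]]
wrist_force: [-1.1, -1.5, 1.7]
width: 0.0139
grip_force: 30.0
```

```bash
python3 s.py
```

```text
t 10.07 yaw 1.269 tq [-0.267  0.212  0.23 ] F [-1.1 -1.5  1.7] q7 50.1 pos [ 0.4889 -0.027   0.0975] w 0.0139 g 30.0
```

Request:
{"method": "arm_command", "body": {
  "motion": "0 0 0 0 -0.03;0 0 0 0 -0.03;0 0 0 0 0;0 0 0 0 0"
}}

```text
time_s: 10.4
ee_pos: [0.4889, -0.027, 0.0975]
orientation: [[-0.971, 0.24, -0.0], [0.24, 0.971, -0.0], [0.0, -0.0, -1.0]]
wrist_force: [-2.1, -1.2, -1.2]
width: 0.014
grip_force: 30.0
```

```bash
python3 s.py
```

```text
t 10.4 yaw 1.329 tq [-0.612  0.179  0.022] F [-2.1 -1.2 -1.2] q7 53.1 pos [ 0.4889 -0.027   0.0975] w 0.014 g 30.0
```

Request:
{"method": "arm_command", "body": {
  "motion": "0 0 0 0 -0.03;0 0 0 0 -0.02;0 0 0 0 0;0 0 0 0 0"
}}

```text
time_s: 10.73
ee_pos: [0.4889, -0.0271, 0.0975]
orientation: [[-0.982, 0.19, -0.0], [0.19, 0.982, -0.0], [0.0, -0.0, -1.0]]
wrist_force: [-4.4, -3.3, 5.7]
width: 0.0138
grip_force: 30.1
```

```bash
python3 s.py
```

```text
t 10.73 yaw 1.38 tq [-0.941  0.501 -0.379] F [-4.4 -3.3  5.7] q7 55.7 pos [ 0.4889 -0.0271  0.0975] w 0.0138 g 30.1
```

Request:
{"method": "arm_command", "body": {
  "motion": "0 0 0 0 -0.02;0 0 0 0 -0.02;0 0 0 0 0;0 0 0 0 0"
}}

```text
time_s: 11.07
ee_pos: [0.4888, -0.027, 0.0975]
orientation: [[-0.989, 0.149, -0.0], [0.149, 0.989, -0.0], [0.0, -0.0, -1.0]]
wrist_force: [-1.9, -4.7, 0.4]
width: 0.0143
grip_force: 31.1
```

```bash
python3 s.py
```

```text
t 11.07 yaw 1.422 tq [-1.026  0.445 -0.656] F [-1.9 -4.7  0.4] q7 57.8 pos [ 0.4888 -0.027   0.0975] w 0.0143 g 31.1
```

Torque keeps rising to 0.66 N m, well above the detent's 0.3, so the dial is on its stop and it started at station 1. Next I go clockwise to station 1, at a tool yaw of about 0.9.

Request:
{"method": "arm_command", "body": {
  "motion": "0 0 0 0 0.05;0 0 0 0 0.05;0 0 0 0 0;0 0 0 0 0"
}}

```text
time_s: 11.4
ee_pos: [0.4888, -0.0269, 0.0975]
orientation: [[-0.97, 0.244, -0.0], [0.244, 0.97, -0.0], [0.0, -0.001, -1.0]]
wrist_force: [-3.3, -4.2, 2.3]
width: 0.0138
grip_force: 30.0
```

```bash
python3 s.py
```

```text
t 11.4 yaw 1.324 tq [-1.138  0.613  0.02 ] F [-3.3 -4.2  2.3] q7 52.9 pos [ 0.4888 -0.0269  0.0975] w 0.0138 g 30.0
```

Request:
{"method": "arm_command", "body": {
  "motion": "0 0 0 0 0.05;0 0 0 0 0.05;0 0 0 0 0.05;0 0 0 0 0.05;0 0 0 0 0.05;0 0 0 0 0.05;0 0 0 0 0.05;0 0 0 0 0;0 0 0 0 0"
}}

```text
time_s: 12.15
ee_pos: [0.489, -0.0266, 0.0975]
orientation: [[-0.828, 0.561, -0.0], [0.561, 0.828, 0.0], [0.0, 0.0, -1.0]]
wrist_force: [-1.1, -1.5, -2.7]
width: 0.0141
grip_force: 30.0
```

```bash
python3 s.py
```

```text
t 12.15 yaw 0.975 tq [-0.584  0.306 -0.192] F [-1.1 -1.5 -2.7] q7 35.1 pos [ 0.489  -0.0266  0.0975] w 0.0141 g 30.0
```

Request:
{"method": "arm_command", "body": {
  "motion": "0 0 0 0 0.03;0 0 0 0 0.03;0 0 0 0 0;0 0 0 0 0"
}}

```text
time_s: 12.48
ee_pos: [0.489, -0.0265, 0.0975]
orientation: [[-0.793, 0.61, 0.0], [0.61, 0.793, 0.0], [0.0, 0.0, -1.0]]
wrist_force: [-2.9, -1.1, -0.4]
width: 0.0136
grip_force: 30.0
```

```bash
python3 s.py
```

```text
t 12.48 yaw 0.915 tq [-0.251  0.351  0.002] F [-2.9 -1.1 -0.4] q7 32.0 pos [ 0.489  -0.0265  0.0975] w 0.0136 g 30.0
```

Request:
{"method": "arm_command", "body": {
  "motion": "0 0 0 0 0.03;0 0 0 0 0.03;0 0 0 0 0;0 0 0 0 0"
}}

```text
time_s: 12.82
ee_pos: [0.489, -0.0265, 0.0975]
orientation: [[-0.754, 0.656, 0.0], [0.656, 0.754, 0.0], [0.0, 0.0, -1.0]]
wrist_force: [-1.5, 1.2, -1.5]
width: 0.0139
grip_force: 30.0
```

```bash
python3 s.py
```

```text
t 12.82 yaw 0.855 tq [0.046 0.355 0.156] F [-1.5  1.2 -1.5] q7 28.9 pos [ 0.489  -0.0265  0.0975] w 0.0139 g 30.0
```

Click 1 is at a yaw of about 0.90. Station 2 must lie between 0.35 and 0.50.

Request:
{"method": "arm_command", "body": {
  "motion": "0 0 0 0 0.05;0 0 0 0 0.05;0 0 0 0 0.05;0 0 0 0 0.05;0 0 0 0 0.05;0 0 0 0 0.05;0 0 0 0 0;0 0 0 0 0"
}}

```text
time_s: 13.48
ee_pos: [0.4893, -0.0263, 0.0975]
orientation: [[-0.527, 0.85, 0.001], [0.85, 0.527, 0.001], [0.0, 0.001, -1.0]]
wrist_force: [2.3, 3.2, -3.9]
width: 0.0136
grip_force: 30.0
```

```bash
python3 s.py
```

```text
t 13.48 yaw 0.555 tq [ 0.668 -0.434 -0.202] F [ 2.3  3.2 -3.9] q7 13.6 pos [ 0.4893 -0.0263  0.0975] w 0.0136 g 30.0
```

Request:
{"method": "arm_command", "body": {
  "motion": "0 0 0 0 0.03;0 0 0 0 0.03;0 0 0 0 0;0 0 0 0 0"
}}

```text
time_s: 13.82
ee_pos: [0.4894, -0.0263, 0.0975]
orientation: [[-0.475, 0.88, 0.001], [0.88, 0.475, 0.001], [0.0, 0.001, -1.0]]
wrist_force: [2.4, 4.2, -0.1]
width: 0.0134
grip_force: 30.0
```

```bash
python3 s.py
```

```text
t 13.82 yaw 0.495 tq [ 1.086 -0.456  0.207] F [ 2.4  4.2 -0.1] q7 10.5 pos [ 0.4894 -0.0263  0.0975] w 0.0134 g 30.0
```

Request:
{"method": "arm_command", "body": {
  "motion": "0 0 0 0 0.03;0 0 0 0 0.02;0 0 0 0 0;0 0 0 0 0"
}}

```text
time_s: 14.15
ee_pos: [0.4894, -0.0263, 0.0975]
orientation: [[-0.431, 0.902, 0.001], [0.902, 0.431, 0.001], [0.0, 0.001, -1.0]]
wrist_force: [1.9, 4.6, -1.3]
width: 0.0139
grip_force: 30.0
```

```bash
python3 s.py
```

```text
t 14.15 yaw 0.445 tq [ 1.101 -0.627  0.146] F [ 1.9  4.6 -1.3] q7 7.9 pos [ 0.4894 -0.0263  0.0975] w 0.0139 g 30.0
```

Request:
{"method": "arm_command", "body": {
  "motion": "0 0 0 0 0.03;0 0 0 0 0.02;0 0 0 0 0;0 0 0 0 0"
}}

```text
time_s: 14.48
ee_pos: [0.4894, -0.0262, 0.0975]
orientation: [[-0.385, 0.923, 0.001], [0.923, 0.385, 0.001], [0.0, 0.001, -1.0]]
wrist_force: [5.2, 4.4, -10.6]
width: 0.0136
grip_force: 30.0
```

```bash
python3 s.py
```

```text
t 14.48 yaw 0.395 tq [ 1.1   -1.047  0.12 ] F [  5.2   4.4 -10.6] q7 5.3 pos [ 0.4894 -0.0262  0.0975] w 0.0136 g 30.0
```

Click 2 is at a yaw of about 0.51. Station 3 must lie between -0.05 and 0.11.

Request:
{"method": "arm_command", "body": {
  "motion": "0 0 0 0 0.05;0 0 0 0 0.05;0 0 0 0 0.05;0 0 0 0 0.05;0 0 0 0 0.05;0 0 0 0 0;0 0 0 0 0"
}}

```text
time_s: 15.07
ee_pos: [0.4897, -0.0262, 0.0975]
orientation: [[-0.144, 0.99, 0.001], [0.99, 0.144, 0.001], [0.001, 0.001, -1.0]]
wrist_force: [6.5, 4.3, -12.5]
width: 0.0137
grip_force: 30.0
```

```bash
python3 s.py
```

```text
t 15.07 yaw 0.145 tq [ 1.108 -1.486 -0.155] F [  6.5   4.3 -12.5] q7 -7.6 pos [ 0.4897 -0.0262  0.0975] w 0.0137 g 30.0
```

Request:
{"method": "arm_command", "body": {
  "motion": "0 0 0 0 0.03;0 0 0 0 0.02;0 0 0 0 0;0 0 0 0 0"
}}

```text
time_s: 15.4
ee_pos: [0.4898, -0.0261, 0.0975]
orientation: [[-0.095, 0.995, 0.001], [0.995, 0.095, 0.001], [0.001, 0.002, -1.0]]
wrist_force: [6.7, 5.4, -12.9]
width: 0.0137
grip_force: 30.0
```

```bash
python3 s.py
```

```text
t 15.4 yaw 0.095 tq [ 1.18  -1.588  0.151] F [  6.7   5.4 -12.9] q7 -10.2 pos [ 0.4898 -0.0261  0.0975] w 0.0137 g 30.0
```

Request:
{"method": "arm_command", "body": {
  "motion": "0 0 0 0 0.03;0 0 0 0 0.02;0 0 0 0 0;0 0 0 0 0"
}}

```text
time_s: 15.73
ee_pos: [0.4898, -0.0262, 0.0975]
orientation: [[-0.045, 0.999, 0.002], [0.999, 0.045, 0.001], [0.001, 0.002, -1.0]]
wrist_force: [7.3, 5.5, -14.5]
width: 0.0141
grip_force: 30.0
```

```bash
python3 s.py
```

```text
t 15.73 yaw 0.045 tq [ 1.158 -1.585  0.135] F [  7.3   5.5 -14.5] q7 -12.8 pos [ 0.4898 -0.0262  0.0975] w 0.0141 g 30.0
```

Request:
{"method": "arm_command", "body": {
  "motion": "0 0 0 0 0.03;0 0 0 0 0.02;0 0 0 0 0;0 0 0 0 0"
}}

```text
time_s: 16.07
ee_pos: [0.4899, -0.0261, 0.0975]
orientation: [[0.005, 1.0, 0.002], [1.0, -0.005, 0.001], [0.001, 0.002, -1.0]]
wrist_force: [6.7, 4.9, -11.5]
width: 0.0141
grip_force: 30.0
```

```bash
python3 s.py
```

```text
t 16.07 yaw -0.005 tq [ 1.198 -1.525  0.09 ] F [  6.7   4.9 -11.5] q7 -15.4 pos [ 0.4899 -0.0261  0.0975] w 0.0141 g 30.0
```

Click 3 is at a yaw of about 0.11. I recentre slightly to relieve the lateral force. Station 4 must lie between -0.44 and -0.29.

Request:
{"method": "arm_command", "body": {
  "motion": "0 0.08 0.11 0 0;0 0 0 0 0.05;0 0 0 0 0.05;0 0 0 0 0.05;0 0 0 0 0.05;0 0 0 0 0.04;0 0 0 0 0;0 0 0 0 0"
}}

```text
time_s: 16.73
ee_pos: [0.4903, -0.0261, 0.0975]
orientation: [[0.243, 0.97, 0.0], [0.97, -0.243, -0.0], [-0.0, 0.0, -1.0]]
wrist_force: [2.7, -0.4, -1.1]
width: 0.0137
grip_force: 30.0
```

```bash
python3 s.py
```

```text
t 16.73 yaw -0.246 tq [ 0.12  -0.569 -0.172] F [ 2.7 -0.4 -1.1] q7 -27.9 pos [ 0.4903 -0.0261  0.0975] w 0.0137 g 30.0
```

Request:
{"method": "arm_command", "body": {
  "motion": "0 0 0 0 0.03;0 0 0 0 0.02;0 0 0 0 0;0 0 0 0 0"
}}

```text
time_s: 17.07
ee_pos: [0.4903, -0.0261, 0.0975]
orientation: [[0.292, 0.956, 0.0], [0.956, -0.292, -0.0], [0.0, 0.0, -1.0]]
wrist_force: [5.4, -1.1, -8.9]
width: 0.014
grip_force: 30.0
```

```bash
python3 s.py
```

```text
t 17.07 yaw -0.297 tq [-0.158 -1.365 -0.173] F [ 5.4 -1.1 -8.9] q7 -30.6 pos [ 0.4903 -0.0261  0.0975] w 0.014 g 30.0
```

Request:
{"method": "arm_command", "body": {
  "motion": "0 0 0 0 0.03;0 0 0 0 0.02;0 0 0 0 0;0 0 0 0 0"
}}

```text
time_s: 17.4
ee_pos: [0.4904, -0.0261, 0.0975]
orientation: [[0.34, 0.941, 0.001], [0.941, -0.34, -0.0], [0.0, 0.001, -1.0]]
wrist_force: [5.4, -0.3, -9.1]
width: 0.0136
grip_force: 30.0
```

```bash
python3 s.py
```

```text
t 17.4 yaw -0.346 tq [-0.172 -1.305  0.167] F [ 5.4 -0.3 -9.1] q7 -33.2 pos [ 0.4904 -0.0261  0.0975] w 0.0136 g 30.0
```

Request:
{"method": "arm_command", "body": {
  "motion": "0 0 0 0 0.03;0 0 0 0 0.02;0 0 0 0 0;0 0 0 0 0"
}}

```text
time_s: 17.73
ee_pos: [0.4904, -0.0261, 0.0975]
orientation: [[0.386, 0.922, 0.001], [0.922, -0.386, -0.0], [0.0, 0.001, -1.0]]
wrist_force: [6.5, -1.9, -8.6]
width: 0.0137
grip_force: 30.0
```

```bash
python3 s.py
```

```text
t 17.73 yaw -0.397 tq [-0.2   -1.353  0.147] F [ 6.5 -1.9 -8.6] q7 -35.8 pos [ 0.4904 -0.0261  0.0975] w 0.0137 g 30.0
```

Click 4 is at a yaw of about -0.32. Station 5 must lie between -0.87 and -0.72.

Request:
{"method": "arm_command", "body": {
  "motion": "0 0 0.1 0 0;0 0 0 0 0.05;0 0 0 0 0.05;0 0 0 0 0.05;0 0 0 0 0.05;0 0 0 0 0.06;0 0 0 0 0;0 0 0 0 0"
}}

```text
time_s: 18.4
ee_pos: [0.4908, -0.0263, 0.0975]
orientation: [[0.61, 0.793, -0.0], [0.793, -0.61, -0.0], [-0.0, -0.0, -1.0]]
wrist_force: [-0.3, 0.7, -1.1]
width: 0.0136
grip_force: 30.0
```

```bash
python3 s.py
```

```text
t 18.4 yaw -0.656 tq [ 0.129 -0.141 -0.178] F [-0.3  0.7 -1.1] q7 -49.2 pos [ 0.4908 -0.0263  0.0975] w 0.0136 g 30.0
```

Request:
{"method": "arm_command", "body": {
  "motion": "0 0 0 0 0.02;0 0 0 0 0.02;0 0 0 0 0;0 0 0 0 0"
}}

```text
time_s: 18.73
ee_pos: [0.4909, -0.0264, 0.0975]
orientation: [[0.642, 0.766, -0.0], [0.766, -0.642, 0.0], [-0.0, -0.0, -1.0]]
wrist_force: [-0.6, 0.2, 1.2]
width: 0.0139
grip_force: 30.0
```

```bash
python3 s.py
```

```text
t 18.73 yaw -0.698 tq [ 0.2    0.176 -0.167] F [-0.6  0.2  1.2] q7 -51.4 pos [ 0.4909 -0.0264  0.0975] w 0.0139 g 30.0
```

Request:
{"method": "arm_command", "body": {
  "motion": "0 0 0 0 0.02;0 0 0 0 0.01;0 0 0 0 0;0 0 0 0 0"
}}

```text
time_s: 19.07
ee_pos: [0.4909, -0.0264, 0.0975]
orientation: [[0.665, 0.746, -0.0], [0.746, -0.665, -0.0], [-0.0, -0.0, -1.0]]
wrist_force: [-2.0, -0.7, 2.6]
width: 0.014
grip_force: 30.0
```

```bash
python3 s.py
```

```text
t 19.07 yaw -0.728 tq [ 0.136  0.459 -0.207] F [-2.  -0.7  2.6] q7 -53.0 pos [ 0.4909 -0.0264  0.0975] w 0.014 g 30.0
```

Request:
{"method": "arm_command", "body": {
  "motion": "0 0 0 0 0.02;0 0 0 0 0.01;0 0 0 0 0;0 0 0 0 0"
}}

```text
time_s: 19.4
ee_pos: [0.491, -0.0265, 0.0975]
orientation: [[0.688, 0.726, -0.0], [0.726, -0.688, -0.0], [-0.0, -0.0, -1.0]]
wrist_force: [-0.9, -1.7, -3.8]
width: 0.0136
grip_force: 30.0
```

```bash
python3 s.py
```

```text
t 19.4 yaw -0.758 tq [-0.186  0.255 -0.291] F [-0.9 -1.7 -3.8] q7 -54.6 pos [ 0.491  -0.0265  0.0975] w 0.0136 g 30.0
```

Request:
{"method": "arm_command", "body": {
  "motion": "0 0 0 0 0.02;0 0 0 0 0.01;0 0 0 0 0;0 0 0 0 0"
}}

```text
time_s: 19.73
ee_pos: [0.491, -0.0265, 0.0975]
orientation: [[0.709, 0.705, -0.0], [0.705, -0.709, -0.0], [-0.0, -0.0, -1.0]]
wrist_force: [-2.8, -1.4, 2.0]
width: 0.014
grip_force: 30.1
```

```bash
python3 s.py
```

```text
t 19.73 yaw -0.788 tq [-0.24   0.56  -0.338] F [-2.8 -1.4  2. ] q7 -56.1 pos [ 0.491  -0.0265  0.0975] w 0.014 g 30.1
```

Request:
{"method": "arm_command", "body": {
  "motion": "0 0 0 0 0.02;0 0 0 0 0.01;0 0 0 0 0;0 0 0 0 0"
}}

```text
time_s: 20.07
ee_pos: [0.491, -0.0264, 0.0975]
orientation: [[0.73, 0.684, -0.0], [0.684, -0.73, -0.0], [-0.0, 0.0, -1.0]]
wrist_force: [-0.7, -2.3, -2.7]
width: 0.0136
grip_force: 30.0
```

```bash
python3 s.py
```

```text
t 20.07 yaw -0.818 tq [-0.502  0.373  0.069] F [-0.7 -2.3 -2.7] q7 -57.7 pos [ 0.491  -0.0264  0.0975] w 0.0136 g 30.0
```

Click 5 is felt at a yaw of about -0.81: the pull flipped from -0.34 to +0.07 N m. Now I let go and lift.

Request:
{"method": "arm_command", "body": {
  "motion": "0.5 0 0 0 0;0.5 0 0 0 0;0.5 0 0 0 0;0.5 0 0 0 0;0.5 0 0 0 0;0.5 0 0 0 0;0.5 0 0 -1 0;0.5 0 0 -2 0;0.5 0 0 -3 0;0.5 0 0 -3 0;0.5 0 0 -3 0;0.5 0 0 -1.5 0;0.5 0 0 0 0;0.5 0 0 0 0"
}}

```text
time_s: 21.23
ee_pos: [0.4913, -0.0264, 0.2337]
orientation: [[0.73, 0.684, 0.002], [0.684, -0.73, -0.0], [0.002, 0.002, -1.0]]
wrist_force: [-0.5, -0.7, -0.4]
width: 0.0473
grip_force: 0.0
```

```bash
python3 s.py; python3 - <<'E'
from h import *
c=wrist(); im=rect(c,.57,.05)
t=eyes.camera("top")["frame"][130:290,170:400]
cv2.imwrite("pics/w3.png",np.hstack([im,cv2.resize(t,(400,400))]))
m=(im.max(2)<45).astype(np.uint8)
for q in cv2.findContours(m,0,2)[0]:
    if cv2.contourArea(q)>1000:
        (a,b),sz,an=cv2.minAreaRect(q); print(.57-b/2500,.05-a/2500,np.array(sz)/2500,an)
E
```

```text
t 21.23 yaw -0.818 tq [-0.09  -0.032  0.012] F [-0.5 -0.7 -0.4] q7 -53.7 pos [ 0.4913 -0.0264  0.2337] w 0.0473 g 0.0
0.42446552734375 -0.030064318847656243 [0.03671294 0.01156301] 64.44003295898438
0.48351467895507805 -0.09501560058593748 [0.03963474 0.01219114] 28.300758361816406
0.49054708862304686 -0.027357000732421866 [0.05610884 0.01276251] 45.80692672729492
```

View pics/w3.png

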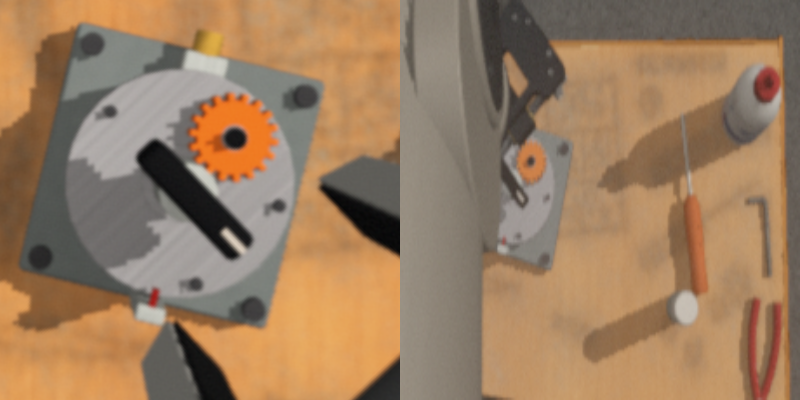

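The bar has settled at a yaw of about -134° with its white end at (230,240), which agrees with the felt station 5. The bottle, screwdriver and glue stick are undisturbed and the gripper is clear.

```bash
python3 -c "
from cell import job; print(job.hand_in())"
```

```text
the job is handed in; nothing more can be done
None
```

I turned the dial back to its stop, then clockwise five felt clicks to station 5, let go and handed the job in at about 21 s, with the gripper clear and the bottle, screwdriver and glue stick unmoved.

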